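Pull the screen from a spring-collar irrigation strainer and lay it out for cleaning

ROBOT

A 6-joint arm with a two-finger parallel gripper is mounted at the origin on the work surface. World frame = base frame: x ahead of the robot, y to its left, z up, the work surface at z = 0. Lengths are in m, angles in rad, forces in N, time in s.
With the tool pointing down it reaches from about 0.35 to 0.775 m from the base axis. Payload 5.5 kg.
Tool frame: the origin (TCP) lies at the very end of the fingers, on their centre line; the grasp point (between the pads) lies 19 mm behind it (grip_point_offset is the distance from the TCP to the grasp point, in m); z points along the fingers, y is the direction in which the jaws open and shut (so a half turn about z gives the same grasp; the last joint's range is limited). The gripper opens to 85 mm and grips with 20 to 120 N. Pads are 22 mm wide; open, the fingers measure 114 mm over their backs; the gripper's body (76 mm by 85 mm) begins 54 mm behind the grasp point. The pads swing forward as they close: fully open they stand 13 mm farther back than shut.
Start: joints at [-1.289, 0.313, 0.046, 1.304, 0, 1.431], TCP at [0.235, -0.525, 0.231] pointing down, gripper open.
Joint ranges: [-2.76, 2.76], [-0.86, 1.69], [-1.03, 1.26], [-2.2, 2.34], [-1.47, 1.5], [-3.14, 3.14]. Speed limits (rad/s): [2.57, 2.57, 3.14, 3.14, 3.14, 3.14].

INTERFACE

Orientations are given as a unit quaternion [w, x, y, z].
In Python, from workcell import * gives the robot as it stands.
- The arm moves only by the shell command python3 -m crank 'ROWS' [OPENING] [FORCE]. ROWS is a JSON object of lists of equal length, an entry for each row: "travel": the shift along the tool's x, y, z in units of 40 mm (1.0 is 40 mm), a list of three; "turn": the turn about the tool's z in rad. In form: {"travel": [[x, y, z], ...], "turn": [turn, ...]}. A call has 1 to 5 rows; each row is the pose to reach, as a shift and turn from the pose commanded when the call began, along the tool's axes at that moment; what a row does not reach only later rows make up. A row lasts 1/12 s, in which the tool goes at most 41.7 mm and 7.16 degrees, less where a joint would pass 70% of its speed; a pose out of reach is approached as far as the arm can. A call with a gripper value outside its range is refused whole. OPENING is the finger opening in mm, from 0 to 85.4, set as the call begins (- or left out, the last holds). The fingers move at their own pace and stop on an object; FORCE is the grip in N (left out, the last holds). Time passes only in rows, so rows that repeat a pose let the fingers close. It gives the time, the measured TCP pose, the force and the opening at its end, in the units of the state.
- get_state(): the state, without advancing time (a new reading comes with each control period).
- read_camera(name): name is "scene" or "side" or "wrist"; returns a dict with "image" (384x512x3 uint8, red, green, blue), "K" (3x3 intrinsics, pixels), "k1" (the pictures are not rectified: a ray, as slopes to the right and down, at radius r is drawn at 1 + k1 r^2 times it, then the intrinsics apply), "R" (3x3) and "t" (3): a world point X has camera coordinates R X + t. Camera axes: x right, y down, z forward; pixel columns grow to the right and rows downward; lengths in m; the calibration is good to about 2 mm. A picture is of the moment at which its call begins. There is no depth.
- hand_in(): hands the job in, once; it reports no verdict.
The state is a dict: "clock": time; "joint_pos": joint angles; "qvel": joint speeds; "tau": joint torques, N m; "tcp_pos": TCP position; "orientation": TCP orientation; "wrist_force": force on the tool from outside, world axes, zero at the start; "ft_torque": the same for the moment, N m; "finger_gap": finger opening in m.
Only numpy, scipy, OpenCV 4.12 (cv2) and the standard library are available. Lean on these libraries where they do the work, as an engineer would, in place of code of your own. Each camera call takes 0.05 s, during which the arm holds its last target. There are 200 camera calls.

TASK

The irrigation strainer on the growing bench is due for cleaning: pull its blue spring collar up, turn it anticlockwise (seen from above) to the stop and let it drop into its hold-open notch, then draw the screen cartridge straight up out of the bowl by its orange knob and stand it upright in the empty black saucer to drip, letting go of it. Then take it afresh by its barrel and lay it gently on its side in both yellow V-rests of the cleaning stand, barrel in the rests, knob at either end, ready for brushing. Do not drop or topple the cartridge, leave the collar held open, and leave the saucer, the pots and the tools where they are.

Things in the scene. Friction and masses are not known exactly. Their poses are not given: they have to be found in the camera images.
- collar_lift (a joint): how far the blue spring collar is pulled up (m): 0 = home, locked; 0.0135 = upper stop. Spring: 8 N at home, 13 N at the stop. It must be up at least 0.011 before it can turn (its lug leaves a deep notch in the steel ring below). Held open in the shallow notch it reads about 0.0075. Rising, it draws back the locking dogs: clear from 0.006 on; at 0 the cartridge cannot come out
- collar_turn (a joint): turn of the blue collar about the vertical (rad), anticlockwise seen from above: 0 = locked, 1.05 = end stop. Turns only while raised, with about 0.05 N m. From 0.93 to 1.05 its lug is over the shallow hold-open notch, 3 mm deep: let go there, the collar drops in and stays up. Between 0.1 and 0.9 it only rests on the ring, not latched
- collar_grip (a point): centre of the blue knurled collar, on its vertical axis, half-way up; it turns and rises with it. Ring 58 mm across, 26 mm high, its centre 135 mm above the bench at home; a white stripe marks its lug's side. 3 mm under it is a fixed steel ring 64 mm across, below that the bowl, 80 mm across. The orange knob stands 38 mm above the collar's top edge at home (30 mm when held open)
- unit: the strainer unit, bolted down: grey foot 120 x 120 x 8 mm, black bowl and neck; origin under the foot on the bowl's vertical axis, z up. The bore is 49 mm wide, its floor 14 mm and its rim 145 mm above the bench. Two brass valves with red levers stand out along +y and -y to 122 mm from the axis, nothing of them higher than 80 mm
- strainer_barrel (a point): the screen cartridge: middle of its barrel, on its axis, 60 mm from the foot end; z to the knob. 172 mm long, 0.2 to 0.4 kg. From the foot end: black foot 40 mm across (0-10 mm), metal barrel 36 (10-110), flange 45 (110-120), orange neck 22 (120-142), knob 26 (142-172). Starts upright in the bowl, locked, foot 14 mm above the bench, 2 mm play. Free once its foot is above 156 mm; it can stand on its foot
- strainer_knob (a point): middle of the orange knob, on the cartridge's axis, 157 mm from its foot end and 15 mm below its top; 26 mm across; z along the axis, away from the foot
- saucer_floor (a point): centre of the inner floor (4 mm above the bench) of the empty black drip saucer, a loose square tray 150 x 150 mm outside, 142 mm inside, rim 22 mm high, 0.22 kg; x and y along its sides
- stand_rest (a point): cleaning stand: where the middle of the barrel is to lie, on its axis, 46 mm above the bench; x = axis of the lying cartridge (knob to +x or -x, both right). Fixed plate 150 (x) x 90 x 6 mm with two yellow V-rests (90 degree Vs, 8 mm thick) 32 mm to either side along x; their arms reach 21 mm out from the axis and 38 mm above the bench. Beside the barrel fingers have room down to 6 mm
- potted: bystander: square black pot with soil and a herb, fixed in a black saucer 130 x 130 mm, 190 mm high over all; origin under its centre
- pot_stack: bystander: stack of three empty square black pots, 98 x 98 mm, 125 mm high; origin under its centre
- seedling: bystander: small square black pot, 70 x 70 mm, 66 mm high, with a seedling 115 mm high over all, between the robot and the strainer unit; origin under its centre
- jug: bystander: white measuring jug, 94 mm across, 115 mm high; origin under its centre
- sprayer: bystander: white hand spray bottle with a blue head, 72 mm across, 185 mm high; origin under its centre
- trowel: bystander: hand trowel lying flat, 266 mm long; origin near its middle
- brush: bystander: scrubbing brush, green with white bristles, 130 mm long, lying beyond the cleaning stand, about 110 mm from its centre; origin at its middle

How it is judged:
By the outcome, as a careful person would: the job done as asked, in the order asked, and still so for the second after the job is handed in, with the robot touching nothing.
It also fails if it takes over 67 s, if anything falls off the work surface, if the arm or the gripper's body presses on something with over 40 N, if the wrist force passes 120 N, or if a joint passes its speed limit or range.

## Working session

There is one attempt and no reset: what is moved stays moved. The work goes in short steps, Python scripts to look and compute and a shell command to move; the robot and the scene stay as the last step left them, time stands still between calls to the robot, and variables do not carry over. Pictures are saved under pics/ and viewed, about 8 in all and at most 12, crops included, and the job is handed in when it is done.

```bash
mkdir -p pics; ls; python3 - <<'E'
from workcell import *
import cv2,numpy as np
a=read_camera("scene");b=read_camera("side")
for n,c in(("scene",a),("side",b)):
    cv2.imwrite(f"pics/{n}0.png",cv2.resize(c["image"][:,:,::-1],(800,600),interpolation=cv2.INTER_CUBIC))
    np.savez(f"{n}0.npz",**c)
    print(n,c["K"].round(1).tolist(),c["k1"],(-c["R"].T@c["t"]).round(3),c["R"].round(2).tolist())
print(get_state())
E
```

```text
pics
scene [[397.5, 0.0, 257.8], [0.0, 397.5, 195.3], [0.0, 0.0, 1.0]] -0.14208983117963306 [1.347 0.044 0.965] [[-0.15, 0.99, -0.0], [0.72, 0.11, -0.69], [-0.68, -0.11, -0.73]]
side [[377.5, 0.0, 253.1], [0.0, 377.5, 196.8], [0.0, 0.0, 1.0]] -0.10546893320306328 [ 0.333 -1.057  0.929] [[0.97, -0.25, 0.02], [-0.14, -0.61, -0.78], [0.2, 0.75, -0.63]]
{'clock': 0.1, 'joint_pos': array([-1.28863462e+00,  3.13932562e-01,  4.51054513e-02,  1.30362751e+00,
       -1.33619394e-05,  1.43120688e+00]), 'qvel': array([ 0.00056856, -0.00248057,  0.00170356,  0.00157376,  0.00024817,
       -0.00019626]), 'tau': array([ 2.33463310e-03, -4.81725204e+01,  2.99244493e+01,  1.26958548e-02,
       -2.02106935e-04, -7.62782605e-06]), 'tcp_pos': array([ 0.23524465, -0.52417044,  0.23049919]), 'orientation': array([-8.26566954e-04,  9.77847681e-01,  2.09316090e-01, -6.57207509e-05]), 'wrist_force': array([-0.41212791,  1.03750749,  0.60392348]), 'ft_torque': array([ 0.00129144, -0.03640028,  0.05059699]), 'finger_gap': 0.08543204164366502}
```

View pics/scene0.png

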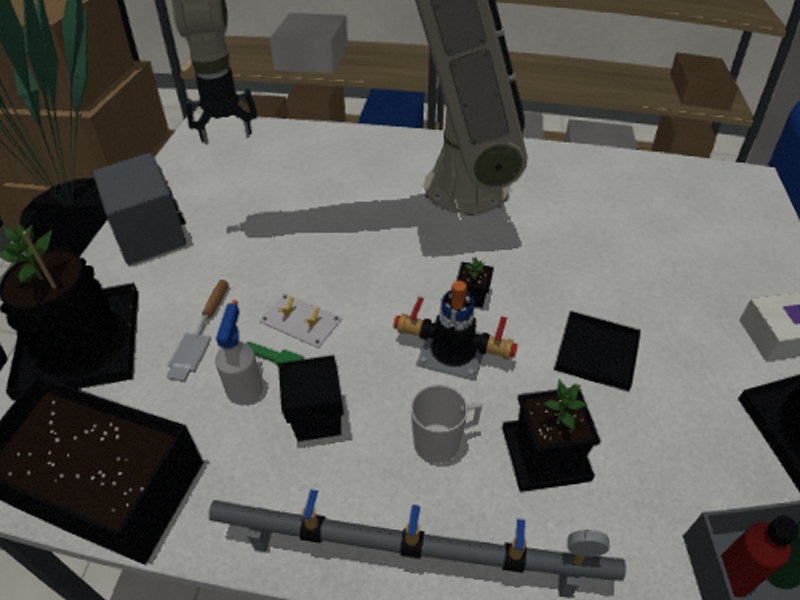

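View pics/side0.png

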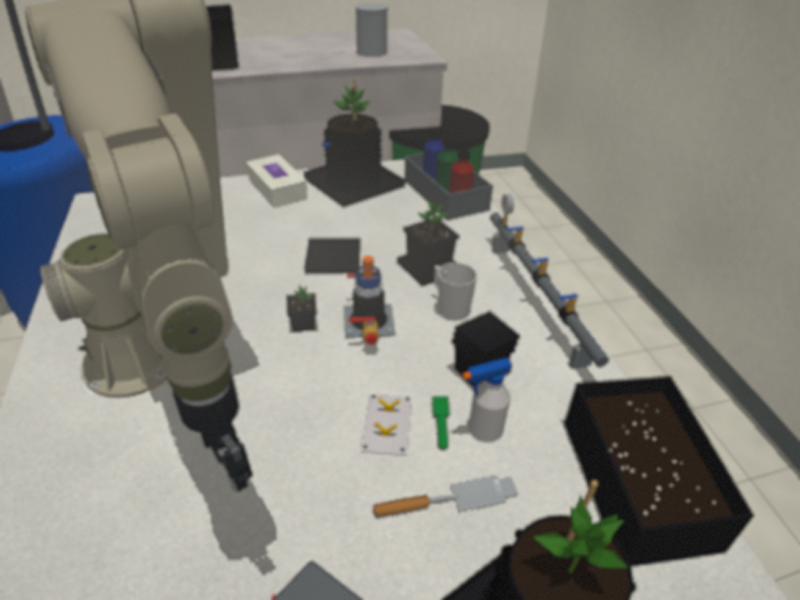

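The scene view shows the strainer knob at (459,285), the stand at (301,318) and the saucer quad at (571,315), (640,330), (634,387), (557,373). In the side view the knob is at (368,258), the stand at (386,424) and the saucer at (333,256).

```bash
cat > h.py <<'E'
from workcell import *
import cv2,numpy as np
from scipy.spatial.transform import Rotation as Ro
from scipy.optimize import least_squares
def ray(c,uv):
    uv=np.array(uv,float); K=c["K"]; d=(uv-K[:2,2])/np.array([K[0,0],K[1,1]])
    s=d.copy()
    for _ in range(30): s=d/(1+c["k1"]*(s@s))
    v=c["R"].T@np.array([s[0],s[1],1]); return -c["R"].T@c["t"],v/np.linalg.norm(v)
def onz(c,uv,z):
    o,v=ray(c,uv); return o+v*(z-o[2])/v[2]
def proj(c,X):
    p=c["R"]@np.array(X)+c["t"]; s=p[:2]/p[2]; s=s*(1+c["k1"]*(s@s)); return s*c["K"][[0,1],[0,1]]+c["K"][:2,2]
def tri(*pairs):
    A=0;b=0
    for c,uv in pairs:
        o,v=ray(c,uv);P=np.eye(3)-np.outer(v,v);A=A+P;b=b+P@o
    return np.linalg.solve(A,b)
def blobs(img,lo,hi,amin=8):
    m=cv2.inRange(cv2.cvtColor(img,cv2.COLOR_RGB2HSV),lo,hi)
    n,l,s,ce=cv2.connectedComponentsWithStats(m)
    return [(int(s[i,4]),ce[i].round(1),s[i,:4]) for i in range(1,n) if s[i,4]>=amin]
def pose():
    s=get_state();q=s["orientation"];return s["tcp_pos"],Ro.from_quat([q[1],q[2],q[3],q[0]]).as_matrix()
def go(target,yaw=None):
    "target TCP -> travel units in tool frame; yaw: desired world angle of jaw (y) axis, mod pi"
    p,R=pose();t=R.T@(np.array(target)-p)/.04
    out=t.round(3)
    if yaw is not None:
        a=np.arctan2(R[1,1],R[0,1]);d=(yaw-a+np.pi/2)%np.pi-np.pi/2
        return out,"turn",round(-d,3),"or",round(-d+np.pi*np.sign(d),3)
    return out
E
python3 - <<'E'
from h import *
a=np.load("scene0.npz");b=np.load("side0.npz");k=1.5625
for n,c in(("scene",a),("side",b)):
    print(n,"orange",blobs(c["image"],(4,150,90),(15,255,255)));print("yellow",blobs(c["image"],(20,140,90),(32,255,255)))
u=lambda *p:np.array(p)/k
print("knob",tri((a,u(459,291)),(b,u(368,264))))
print("saucer rim corners",[onz(a,u(*p),.022).round(3).tolist() for p in((571,315),(640,330),(634,387),(557,373))])
print("saucer side",[onz(b,u(*p),.022).round(3).tolist() for p in((307,239),(361,239),(360,272),(304,271))])
print("stand scene",[onz(a,u(*p),.006).round(3).tolist() for p in((285,294),(341,322),(318,346),(260,319))])
print("stand side",[onz(b,u(*p),.006).round(3).tolist() for p in((372,396),(411,397),(406,454),(362,449))])
print("foot",[onz(a,u(*p),.008).round(3).tolist() for p in((418,365),(475,376))])
E
```

```text
scene orange [(43, array([293.6, 182.7]), array([290, 180,   8,   7], dtype=int32))]
yellow [(18, array([184.7, 194.4]), array([183, 190,   4,   9], dtype=int32)), (15, array([201.1, 200.9]), array([200, 197,   4,   9], dtype=int32))]
side orange [(18, array([235. , 166.3]), array([233, 165,   5,   4], dtype=int32)), (20, array([237. , 214.4]), array([234, 213,   7,   5], dtype=int32)), (18, array([298.1, 239.9]), array([296, 238,   5,   5], dtype=int32)), (137, array([257.3, 323.1]), array([242, 318,  31,  11], dtype=int32))]
yellow [(12, array([364.5, 195.4]), array([363, 193,   4,   6], dtype=int32)), (27, array([248.3, 259.1]), array([243, 256,  12,   7], dtype=int32)), (31, array([246.2, 274.6]), array([241, 271,  12,   7], dtype=int32))]
knob [0.55573722 0.02116086 0.16801169]
saucer rim corners [[0.441, 0.256, 0.022], [0.462, 0.399, 0.022], [0.611, 0.372, 0.022], [0.598, 0.225, 0.022]]
saucer side [[0.456, 0.386, 0.022], [0.607, 0.352, 0.022], [0.571, 0.193, 0.022], [0.428, 0.231, 0.022]]
stand scene [[0.459, -0.354, 0.006], [0.52, -0.215, 0.006], [0.59, -0.247, 0.006], [0.538, -0.386, 0.006]]
stand side [[0.51, -0.23, 0.006], [0.589, -0.251, 0.006], [0.541, -0.391, 0.006], [0.461, -0.36, 0.006]]
foot [[0.608, -0.042, 0.008], [0.618, 0.07, 0.008]]
```

```bash
python3 -m crank '{"travel":[[0.86,-0.31,-0.32],[1.72,-0.62,-0.64],[2.58,-0.93,-0.96],[3.44,-1.24,-1.28],[4.3,-1.55,-1.6]],"turn":[0,0,0,0,0]}'; python3 -m crank '{"travel":[[0.86,-0.31,-0.32],[1.72,-0.62,-0.64],[2.58,-0.93,-0.96],[3.44,-1.24,-1.28],[4.3,-1.55,-1.6]],"turn":[0,0,0,0,0]}'; python3 - <<'E'
from h import *
c=read_camera("wrist");np.savez("w1.npz",**c)
cv2.imwrite("pics/w1.png",cv2.resize(c["image"][:,:,::-1],(800,600),interpolation=cv2.INTER_CUBIC))
print(get_state()["clock"],pose()[0],(-c["R"].T@c["t"]).round(3),go([.556,.021,.30]))
E
```

```text
clock: 0.52
tcp_pos: [0.3676, -0.3962, 0.2955]
orientation: [-0.0, 0.978, 0.209, -0.0]
wrist_force: [0.5, -1.3, 0.6]
finger_gap: 0.0851
clock: 0.93
tcp_pos: [0.4994, -0.269, 0.3596]
orientation: [-0.0, 0.978, 0.209, -0.0]
wrist_force: [0.4, -1.3, -0.9]
finger_gap: 0.0857
0.9833 [ 0.50369331 -0.26484385  0.36181121] [ 0.559 -0.242  0.504] [ 4.143 -5.964  1.562]
```

View pics/w1.png

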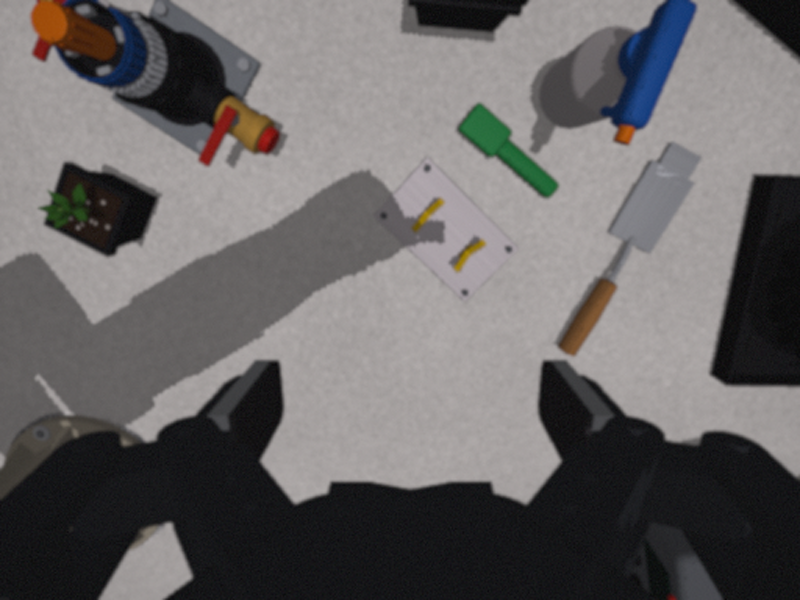

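The wrist view shows the stand plate with corners at (426,158), (516,250), (467,300) and (376,208), its yellow rests at (428,214) and (468,254), and the knob top at (51,20).

```bash
python3 - <<'E'
from h import *
c=np.load("w1.npz");u=lambda *p:np.array(p)/1.5625
P=np.array([onz(c,u(*p),.006) for p in((426,158),(516,250),(467,300),(376,208))]);print(P.round(3).tolist(),P.mean(0).round(4))
e=(P[1]-P[0]+P[2]-P[3]);print("long axis ang",np.arctan2(e[1],e[0]))
b=blobs(c["image"],(20,140,90),(32,255,255));print(b)
print([onz(c,x[1],.033).round(4).tolist() for x in b])
print("knob top",onz(c,u(51,20),.186))
E
python3 -m crank '{"travel":[[0.54,-0.8,0],[1.08,-1.6,0],[1.62,-2.4,0],[2.16,-3.2,0],[2.7,-4.0,0]],"turn":[0,0,0,0,0]}';python3 -m crank '{"travel":[[0.49,-0.6,0.3],[0.97,-1.23,0.65],[0.97,-1.23,0.65]],"turn":[0,0,0]}'
python3 - <<'E'
from h import *
c=read_camera("wrist");np.savez("w2.npz",**c)
cv2.imwrite("pics/w2.png",cv2.resize(c["image"][:,:,::-1],(800,600),interpolation=cv2.INTER_CUBIC))
print(get_state()["clock"],pose()[0])
E
```

```text
[[0.587, -0.249, 0.006], [0.537, -0.388, 0.006], [0.458, -0.363, 0.006], [0.514, -0.22, 0.006]] [ 0.524 -0.305  0.006]
long axis ang -1.9304233735432383
[(94, array([272.7, 137.2]), array([264, 128,  19,  20], dtype=int32)), (97, array([299.1, 162.1]), array([291, 154,  19,  19], dtype=int32))]
[[0.5324, -0.2733, 0.033], [0.5125, -0.3329, 0.033]]
knob top [0.55585391 0.01771085 0.186     ]
clock: 1.4
tcp_pos: [0.5313, -0.0788, 0.3588]
orientation: [-0.0, 0.978, 0.209, -0.0]
wrist_force: [0.0, 0.4, 0.9]
finger_gap: 0.0855
clock: 1.65
tcp_pos: [0.5462, -0.0149, 0.3303]
orientation: [-0.002, 0.977, 0.212, -0.002]
wrist_force: [-1.5, -0.0, -0.1]
finger_gap: 0.0853
1.7 [ 0.54607403 -0.01707948  0.33135398]
```

View pics/w2.png

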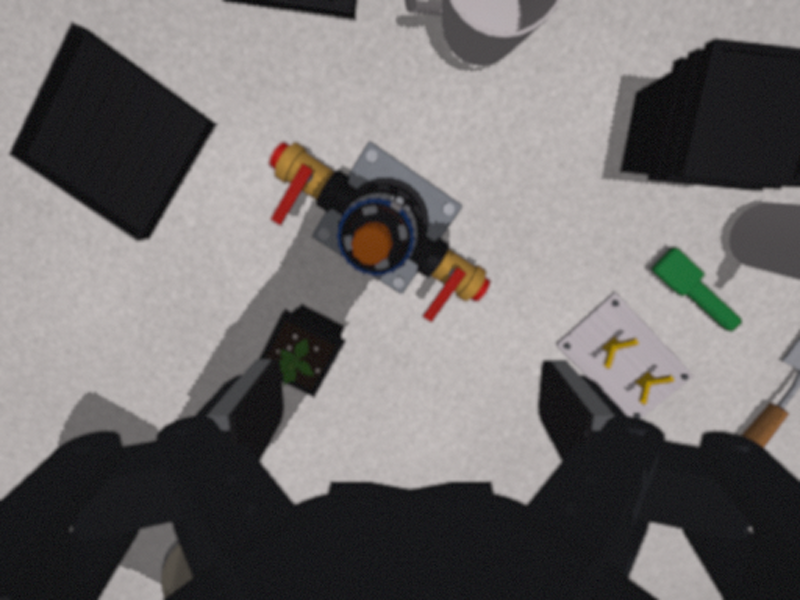

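The knob top is at (371,244), the collar's blue ring is centred near (377,236), and the saucer's rim corners are at (75,25), (215,125), (147,240) and (12,152).

```bash
python3 - <<'E'
from h import *
c=np.load("w2.npz");u=lambda *p:np.array(p)/1.5625
P=np.array([onz(c,u(*p),.022) for p in((75,25),(215,125),(147,240),(12,152))]);print(P.round(3).tolist(),P.mean(0).round(4))
F=np.array([onz(c,u(*p),.008) for p in((371,142),(462,208),(403,292),(314,235))]);print(F.round(3).tolist(),F.mean(0).round(4))
k=onz(c,u(371,244),.186);print("knob",k,"collar",onz(c,u(377,236),.148))
m=(k+F.mean(0))/2
print(get_state()["joint_pos"].round(2))
print("above",go([.556,.0195,.22]),"grip",go([.556,.0195,.12]))
E
```

```text
[[0.603, 0.362, 0.022], [0.572, 0.211, 0.022], [0.432, 0.243, 0.022], [0.462, 0.395, 0.022]] [0.5174 0.3026 0.022 ]
[[0.622, 0.065, 0.008], [0.6, -0.05, 0.008], [0.489, -0.031, 0.008], [0.508, 0.084, 0.008]] [0.5549 0.0171 0.008 ]
knob [0.55571766 0.01902269 0.186     ] collar [0.55658395 0.01821957 0.148     ]
[-0.18  0.25  0.21  1.53  0.    2.54]
above [ 0.613 -0.724  2.784] grip [ 0.62  -0.718  5.284]
```

```bash
python3 -m crank '{"travel":[[0.3,-0.35,0.9],[0.6,-0.69,1.8],[0.6,-0.69,2.7],[0.6,-0.69,3.6],[0.6,-0.69,4.4]],"turn":[0,0,0,0,0]}' 85;python3 -m crank '{"travel":[[0,0,0.45],[0,0,0.88],[0,0,0.88]],"turn":[0,0,0]}'
python3 - <<'E'
from h import *
c=read_camera("wrist");np.savez("w3.npz",**c)
cv2.imwrite("pics/w3.png",cv2.resize(c["image"][:,:,::-1],(800,600),interpolation=cv2.INTER_CUBIC))
print(get_state()["clock"],pose()[0],get_state()["wrist_force"])
E
```

```text
clock: 2.12
tcp_pos: [0.5567, 0.0144, 0.1553]
orientation: [0.0, 0.978, 0.209, -0.0]
wrist_force: [0.2, -0.8, -0.3]
finger_gap: 0.085
clock: 2.37
tcp_pos: [0.5546, 0.0142, 0.1183]
orientation: [-0.001, 0.978, 0.209, -0.003]
wrist_force: [-0.4, 0.0, -0.4]
finger_gap: 0.0851
2.4167 [0.55574787 0.01418589 0.12042553] [0.03880233 1.06535861 0.47723219]
```

View pics/w3.png

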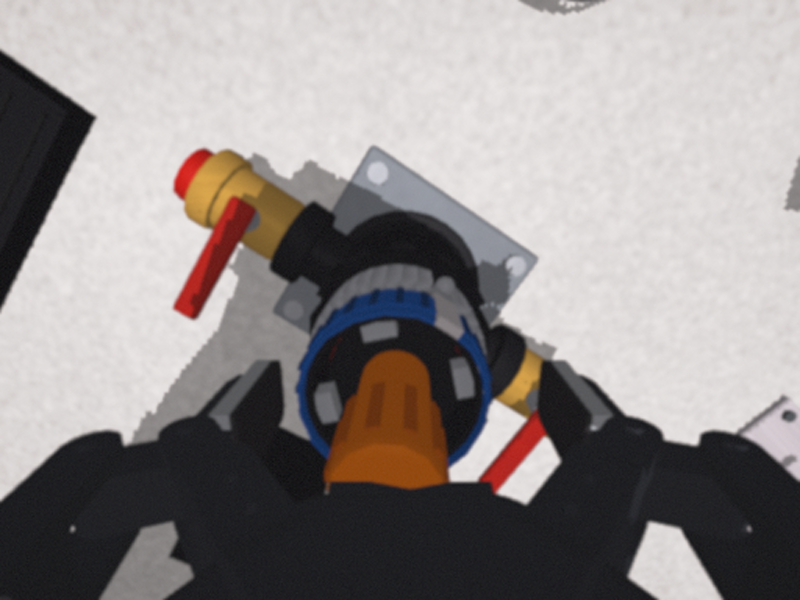

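```bash
python3 -m crank '{"travel":[[0.02,-0.1,0],[0.02,-0.1,0]],"turn":[0,0]}'; python3 -m crank '{"travel":[[0,0,0],[0,0,0],[0,0,0],[0,0,0],[0,0,0]],"turn":[0,0,0,0,0]}' 45 70;python3 -m crank '{"travel":[[0,0,0],[0,0,-0.1],[0,0,-0.2],[0,0,-0.32],[0,0,-0.32]],"turn":[0,0,0,0,0]}'
```

```text
clock: 2.58
tcp_pos: [0.5574, 0.019, 0.1237]
orientation: [0.0, 0.978, 0.209, 0.001]
wrist_force: [0.3, -0.8, 0.0]
finger_gap: 0.085
clock: 3.0
tcp_pos: [0.557, 0.0202, 0.1239]
orientation: [-0.0, 0.978, 0.21, 0.001]
wrist_force: [-2.5, 4.2, 7.3]
finger_gap: 0.0567
clock: 3.42
tcp_pos: [0.5565, 0.0198, 0.1339]
orientation: [-0.0, 0.978, 0.21, -0.0]
wrist_force: [3.8, 3.6, -12.0]
finger_gap: 0.0562
```

```bash
python3 -m crank '{"travel":[[0,0,0],[0,0,0],[0,0,0],[0,0,0],[0,0,0]],"turn":[-0.11,-0.22,-0.33,-0.44,-0.55]}';python3 -m crank '{"travel":[[0,0,0],[0,0,0],[0,0,0],[0,0,0],[0,0,0]],"turn":[-0.11,-0.22,-0.33,-0.44,-0.48]}';python3 -m crank '{"travel":[[0,0,0],[0,0,0]],"turn":[0,0]}'
```

```text
clock: 3.83
tcp_pos: [0.5564, 0.021, 0.1347]
orientation: [-0.002, 0.883, 0.469, 0.001]
wrist_force: [-0.5, 8.2, -4.5]
finger_gap: 0.0564
clock: 4.25
tcp_pos: [0.5558, 0.021, 0.1333]
orientation: [-0.002, 0.746, 0.666, 0.0]
wrist_force: [2.1, 5.6, -12.6]
finger_gap: 0.0563
clock: 4.42
tcp_pos: [0.5558, 0.0209, 0.1332]
orientation: [-0.002, 0.747, 0.664, 0.0]
wrist_force: [1.8, 5.8, -12.4]
finger_gap: 0.0561
```

```bash
python3 -c "
from h import *
print(get_state()['ft_torque'])";python3 -m crank '{"travel":[[0,0,0],[0,0,0.05],[0,0,0.1],[0,0,0.15],[0,0,0.15]],"turn":[0,0,0,0,0]}';python3 -m crank '{"travel":[[0,0,0],[0,0,0],[0,0,0],[0,0,-0.1],[0,0,-0.1]],"turn":[0,0,0,0,0]}' 85;python3 - <<'E'
from h import *
c=read_camera("wrist");np.savez("w4.npz",**c);d=read_camera("scene")
cv2.imwrite("pics/w4.png",np.hstack([cv2.resize(c["image"][:,:,::-1],(400,300)),cv2.resize(d["image"][140:240,240:373,::-1],(400,300),interpolation=cv2.INTER_CUBIC)]))
print(get_state()["clock"],pose()[0],get_state()["wrist_force"])
E
```

```text
[ 1.18726603 -1.2653857   0.02866444]
clock: 4.83
tcp_pos: [0.5559, 0.0208, 0.1311]
orientation: [-0.001, 0.747, 0.664, 0.001]
wrist_force: [-5.4, 5.7, 12.0]
finger_gap: 0.0561
clock: 5.25
tcp_pos: [0.557, 0.019, 0.1336]
orientation: [0.0, 0.748, 0.664, 0.0]
wrist_force: [0.5, -0.4, 0.0]
finger_gap: 0.0849
5.35 [0.55680728 0.01904313 0.13311126] [ 0.35784442 -0.36131138  0.17306668]
```

View pics/w4.png

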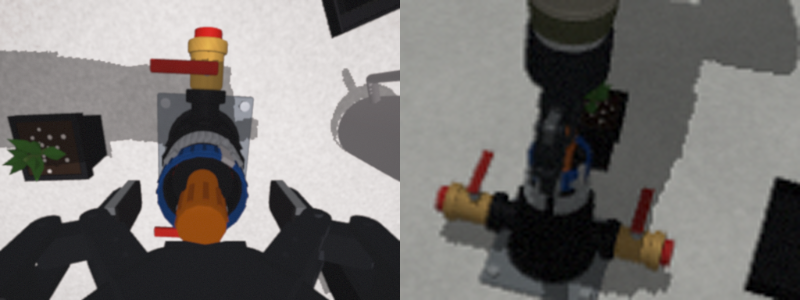

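```bash
python3 -m crank '{"travel":[[0,0,-0.35],[0,0,-0.67],[0,0,-0.67]],"turn":[0,0,0]}';python3 -m crank '{"travel":[[0,0,0],[0,0,0],[0,0,0],[0,0,0],[0,0,0]],"turn":[0,0,0,0,0]}' 15 50;python3 -m crank '{"travel":[[0,0,0],[0,0,0],[0,0,-0.2],[0,0,-0.4],[0,0,-0.6]],"turn":[0,0,0,0,0]}'
```

```text
clock: 5.6
tcp_pos: [0.5579, 0.019, 0.1619]
orientation: [0.001, 0.748, 0.664, 0.001]
wrist_force: [1.3, 1.0, 0.8]
finger_gap: 0.0848
clock: 6.02
tcp_pos: [0.5561, 0.0193, 0.159]
orientation: [-0.0, 0.748, 0.664, -0.0]
wrist_force: [-0.2, 0.3, 8.4]
finger_gap: 0.0251
clock: 6.43
tcp_pos: [0.5563, 0.0193, 0.1842]
orientation: [-0.0, 0.748, 0.664, -0.0]
wrist_force: [-0.3, -0.0, -3.2]
finger_gap: 0.0245
```

```bash
python3 -m crank '{"travel":[[0,0,-0.6],[0,0,-1.3],[0,0,-2.0],[0,0,-2.7],[0,0,-3.4]],"turn":[0,0,0,0,0]}';python3 -m crank '{"travel":[[0,0,-0.4],[0,0,-0.4],[0,0,-0.4]],"turn":[0,0,0]}'; python3 -c "
from h import *
print(go([.517,.303,.30]),blobs(read_camera('scene')['image'],(105,120,60),(125,255,255)),get_state()['joint_pos'].round(2))"
```

```text
clock: 6.85
tcp_pos: [0.5562, 0.0193, 0.322]
orientation: [0.0, 0.748, 0.664, 0.0]
wrist_force: [0.1, -0.1, -4.4]
finger_gap: 0.0246
clock: 7.1
tcp_pos: [0.5571, 0.0192, 0.3368]
orientation: [0.001, 0.748, 0.664, 0.001]
wrist_force: [-0.7, 0.2, -3.4]
finger_gap: 0.0246
[ 6.925 -1.84   0.913] [(743, array([250.2,  68.8]), array([230,  57,  41,  24], dtype=int32)), (91, array([509.1,  75.2]), array([506,  65,   6,  23], dtype=int32)), (20, array([286.2, 195.4]), array([283, 190,   8,   9], dtype=int32)), (195, array([144.6, 207.9]), array([139, 195,  13,  28], dtype=int32)), (14, array([150.1, 214.6]), array([149, 212,   3,   6], dtype=int32)), (80, array([198.2, 322.8]), array([194, 314,   9,  18], dtype=int32)), (82, array([264.5, 332.4]), array([261, 323,   8,  19], dtype=int32)), (84, array([332.5, 341.7]), array([330, 333,   6,  19], dtype=int32))] [-0.11  0.27  0.24  1.54 -0.    1.58]
```

```bash
python3 -m crank '{"travel":[[0.5,-0.13,0],[1.4,-0.37,0],[2.3,-0.61,0],[3.2,-0.85,0],[4.1,-1.09,0]],"turn":[0,0,0,0,0]}';python3 -m crank '{"travel":[[0.9,-0.24,0.3],[1.8,-0.48,0.8],[2.5,-0.67,1.4],[2.82,-0.75,2.0],[2.82,-0.75,2.6]],"turn":[0,0,0,0,0]}';python3 -m crank '{"travel":[[0,0,0.6],[0,0,1.1],[0,0,1.5],[0,0,1.7],[0,0,1.7]],"turn":[0,0,0,0,0]}'; python3 - <<'E'
from h import *
c=read_camera("scene");np.savez("s5.npz",**c);d=read_camera("side")
cv2.imwrite("pics/s5.png",np.hstack([cv2.resize(c["image"][130:280,240:440,::-1],(400,300),interpolation=cv2.INTER_CUBIC),cv2.resize(d["image"][120:240,160:320,::-1],(400,300),interpolation=cv2.INTER_CUBIC)]))
print(get_state()["clock"],pose()[0])
E
```

```text
clock: 7.57
tcp_pos: [0.5314, 0.1885, 0.3334]
orientation: [-0.001, 0.748, 0.663, -0.002]
wrist_force: [0.1, 0.2, -4.1]
finger_gap: 0.0249
clock: 7.98
tcp_pos: [0.514, 0.3059, 0.2281]
orientation: [-0.001, 0.746, 0.666, -0.001]
wrist_force: [1.2, -1.1, -3.4]
finger_gap: 0.0248
clock: 8.4
tcp_pos: [0.5137, 0.3018, 0.1597]
orientation: [-0.001, 0.748, 0.664, -0.003]
wrist_force: [0.4, -0.5, -3.4]
finger_gap: 0.0248
8.5 [0.51584391 0.30262357 0.16320009]
```

View pics/s5.png

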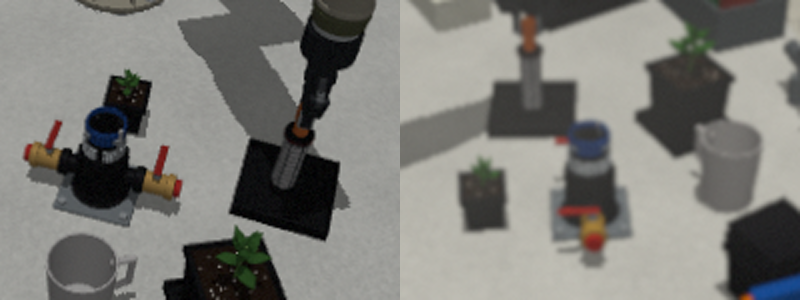

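The cartridge hangs upright over the middle of the saucer, and the collar is still up on the bowl. Lowering.

```bash
python3 -m crank '{"travel":[[0,0,0.1],[0,0,0.18],[0,0,0.22],[0,0,0.22]],"turn":[0,0,0,0]}';python3 -m crank '{"travel":[[0,0,0.05],[0,0,0.05],[0,0,0.05]],"turn":[0,0,0]}'
```

```text
clock: 8.83
tcp_pos: [0.5163, 0.3028, 0.1549]
orientation: [0.0, 0.748, 0.664, 0.0]
wrist_force: [0.0, -0.1, -4.1]
finger_gap: 0.0245
clock: 9.08
tcp_pos: [0.5163, 0.3028, 0.1529]
orientation: [0.0, 0.748, 0.664, -0.0]
wrist_force: [0.6, 0.7, -3.6]
finger_gap: 0.0243
```

```bash
python3 -m crank '{"travel":[[0,0,0.05],[0,0,0.05]],"turn":[0,0]}';python3 -m crank '{"travel":[[0,0,0.04],[0,0,0.04]],"turn":[0,0]}'
```

```text
clock: 9.25
tcp_pos: [0.5162, 0.3028, 0.1506]
orientation: [-0.0, 0.748, 0.664, -0.0]
wrist_force: [0.7, -0.6, -4.2]
finger_gap: 0.0243
clock: 9.42
tcp_pos: [0.5163, 0.3029, 0.1492]
orientation: [0.0, 0.748, 0.664, 0.0]
wrist_force: [0.6, 0.5, -3.3]
finger_gap: 0.0243
```

```bash
python3 -m crank '{"travel":[[0,0,0.04],[0,0,0.04]],"turn":[0,0]}';python3 -m crank '{"travel":[[0,0,0.02],[0,0,0.02]],"turn":[0,0]}'
```

```text
clock: 9.58
tcp_pos: [0.5167, 0.3032, 0.1492]
orientation: [0.0, 0.748, 0.664, 0.001]
wrist_force: [-2.0, 0.1, 3.7]
finger_gap: 0.0244
clock: 9.75
tcp_pos: [0.5168, 0.3033, 0.1491]
orientation: [0.0, 0.748, 0.664, 0.001]
wrist_force: [-3.5, -0.7, 9.3]
finger_gap: 0.0245
```

```bash
python3 -m crank '{"travel":[[0,0,-0.05],[0,0,-0.05]],"turn":[0,0]}';python3 -m crank '{"travel":[[0,0,0],[0,0,0],[0,0,0],[0,0,0]],"turn":[0,0,0,0]}' 70;python3 -m crank '{"travel":[[0,0,-0.4],[0,0,-1.2],[0,0,-2.1],[0,0,-3.0],[0,0,-3.9]],"turn":[0,0,0,0,0]}' 85; python3 - <<'E'
from h import *
c=read_camera("scene");d=read_camera("side")
cv2.imwrite("pics/s6.png",np.hstack([cv2.resize(c["image"][130:280,240:440,::-1],(400,300),interpolation=cv2.INTER_CUBIC),cv2.resize(d["image"][120:240,160:320,::-1],(400,300),interpolation=cv2.INTER_CUBIC)]))
p,R=pose();print(get_state()["clock"],p,R.T@np.array([.86,.51,0]),get_state()["joint_pos"].round(2))
E
```

```text
clock: 9.92
tcp_pos: [0.5165, 0.3029, 0.1493]
orientation: [0.0, 0.748, 0.664, 0.0]
wrist_force: [-0.8, 0.5, -3.4]
finger_gap: 0.0245
clock: 10.25
tcp_pos: [0.5165, 0.3029, 0.1489]
orientation: [0.0, 0.748, 0.664, 0.0]
wrist_force: [0.2, 0.7, -0.0]
finger_gap: 0.0696
clock: 10.67
tcp_pos: [0.516, 0.3027, 0.3065]
orientation: [0.0, 0.748, 0.664, -0.0]
wrist_force: [1.0, 0.6, 0.6]
finger_gap: 0.0851
10.7667 [0.51864183 0.30389176 0.31203046] [0.60839882 0.79335748 0.01160973] [ 0.4   0.35  0.3   1.5  -0.    2.09]
```

View pics/s6.png

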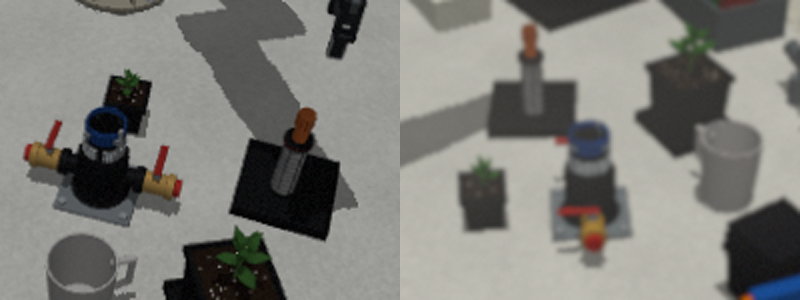

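The cartridge stands upright and free in the saucer. I'll test whether reaching past the limit tilts the tool, which would allow a true barrel grasp.

```bash
python3 -m crank '{"travel":[[0.6,0.79,0],[1.2,1.58,0],[1.8,2.37,0],[2.4,3.16,0],[3.0,3.95,0]],"turn":[0,0,0,0,0]}';python3 -m crank '{"travel":[[0.6,0.79,0],[1.2,1.58,0],[1.8,2.37,0],[2.4,3.16,0]],"turn":[0,0,0,0]}';python3 -m crank '{"travel":[[0,0,0]],"turn":[0]}'; python3 -c "
from h import *
print(get_state()['joint_pos'].round(3),pose()[1].round(3).tolist())"
```

```text
clock: 11.18
tcp_pos: [0.6654, 0.3898, 0.3035]
orientation: [0.0, 0.748, 0.664, 0.002]
wrist_force: [2.3, 0.4, 0.7]
finger_gap: 0.0849
clock: 11.52
tcp_pos: [0.7103, 0.4161, 0.2643]
orientation: [0.005, 0.748, 0.664, 0.022]
wrist_force: [0.7, 1.2, 1.1]
finger_gap: 0.0847
clock: 11.6
tcp_pos: [0.7103, 0.4161, 0.2646]
orientation: [0.005, 0.748, 0.664, 0.022]
wrist_force: [-0.5, -0.3, 0.3]
finger_gap: 0.0852
[0.432 0.962 1.264 1.828 0.003 2.121] [[0.118, 0.992, 0.039], [0.993, -0.119, 0.021], [0.026, 0.036, -0.999]]
```

```bash
python3 - <<'E'
from h import *
c=np.load("w1.npz");w2=np.load("w2.npz");u=lambda *p:np.array(p)/1.5625
f=lambda c,p,z:onz(c,u(*p),z)[:2].round(3).tolist()
print("brush",f(c,(480,108),.02),f(c,(553,190),.02),"trowel handle",f(c,(568,350),.015),f(c,(612,285),.015),"sprayer base",f(c,(570,100),.03),"stack",f(w2,(625,172),.05))
b=blobs(w2["image"],(20,140,90),(32,255,255));print([(x[0],onz(w2,x[1],.03).round(4).tolist()) for x in b])
P=np.array([onz(w2,u(*p),.006) for p in ((614,291),(692,375),(556,342))]);print(P.round(4).tolist())
print(go([.5165,.303,.30],np.radians(-19.5)),get_state()["joint_pos"].round(2))
E
```

```text
brush [0.655, -0.28] [0.613, -0.391] trowel handle [0.454, -0.502] [0.547, -0.509] sprayer base [0.698, -0.36] stack [0.696, -0.171]
[(129, [0.5343, -0.2708, 0.03]), (137, [0.5135, -0.3303, 0.03])]
[[0.5892, -0.2478, 0.006], [0.5388, -0.3888, 0.006], [0.508, -0.2184, 0.006]]
(array([-3.357, -4.438, -1.135]), 'turn', np.float64(0.221), 'or', np.float64(-2.921)) [0.43 0.96 1.26 1.83 0.   2.12]
```

```bash
python3 -m crank '{"travel":[[-0.2,-0.3,0],[-0.7,-0.9,-0.2],[-1.3,-1.7,-0.5],[-1.9,-2.5,-0.8],[-2.5,-3.3,-1.0]],"turn":[0,0.05,0.11,0.17,0.22]}';python3 -m crank '{"travel":[[0,0,0],[0,0,0]],"turn":[0,0]}';  python3 -c "
from h import *
print(go([.5165,.303,.25],np.radians(-19.4)),pose()[1].round(3).tolist(),get_state()['joint_pos'].round(2))"
```

```text
clock: 12.02
tcp_pos: [0.5739, 0.3363, 0.3005]
orientation: [0.003, 0.817, 0.576, 0.025]
wrist_force: [-0.1, 0.2, 1.7]
finger_gap: 0.0852
clock: 12.18
tcp_pos: [0.5726, 0.336, 0.3019]
orientation: [0.003, 0.816, 0.578, 0.025]
wrist_force: [0.4, 2.1, 1.0]
finger_gap: 0.0848
(array([-1.292, -1.093,  1.213]), 'turn', np.float64(-0.001), 'or', np.float64(3.141)) [[0.331, 0.942, 0.045], [0.943, -0.333, 0.024], [0.037, 0.034, -0.999]] [0.41 0.45 0.42 1.49 0.   2.32]
```

```bash
python3 -m crank '{"travel":[[-0.5,-0.4,0.1],[-0.9,-0.8,0.5],[-1.29,-1.09,1.0],[-1.29,-1.09,1.2],[-1.29,-1.09,1.2]],"turn":[0,0,0,0,0]}'; python3 -c "
from h import *
print(go([.5174,.3035,.142],np.radians(-19.4)),pose()[0]);s=get_state()
c=read_camera('wrist');cv2.imwrite('pics/w7.png',cv2.resize(c['image'][:,:,::-1],(512,384)))"
```

```text
clock: 12.6
tcp_pos: [0.5188, 0.3039, 0.2455]
orientation: [0.003, 0.816, 0.578, 0.022]
wrist_force: [0.8, 0.3, 0.3]
finger_gap: 0.0846
(array([-0.106, -0.108,  2.584]), 'turn', np.float64(-0.001), 'or', np.float64(3.141)) [0.51877747 0.30387721 0.24553602]
```

View pics/w7.png

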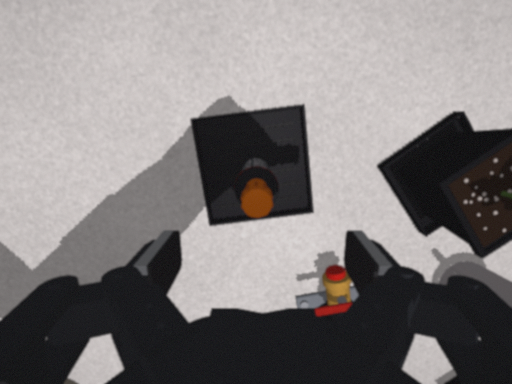

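The knob (257,199) sits between the pads, and the cartridge is upright in the saucer.

```bash
python3 -m crank '{"travel":[[-0.05,-0.05,0.7],[-0.1,-0.1,1.4],[-0.1,-0.1,2.1],[-0.1,-0.1,2.58],[-0.1,-0.1,2.58]],"turn":[0,0,0,0,0]}' 60;python3 -m crank '{"travel":[[0,0,0],[0,0,0],[0,0,0],[0,0,0]],"turn":[0,0,0,0]}' 15 30;python3 -m crank '{"travel":[[0,0,-0.1],[0,0,-0.5],[0,0,-1.2],[0,0,-2.0],[0,0,-2.8]],"turn":[0,0,0,0,0]}';python3 -m crank '{"travel":[[0,0,-0.8],[0,0,-1.6],[0,0,-1.6]],"turn":[0,0,0]}';python3 -c "
from h import *
p,R=pose();K=np.array([.504,-.355,.30]);print(p,go(K+.019*R[:,2],np.radians(-19.4)))"
```

```text
clock: 13.07
tcp_pos: [0.5183, 0.3039, 0.1399]
orientation: [0.002, 0.816, 0.578, 0.021]
wrist_force: [-0.5, -0.8, -0.7]
finger_gap: 0.0599
clock: 13.4
tcp_pos: [0.5186, 0.3048, 0.1451]
orientation: [0.002, 0.816, 0.578, 0.024]
wrist_force: [-2.5, 1.3, 5.9]
finger_gap: 0.0252
clock: 13.82
tcp_pos: [0.5125, 0.3007, 0.2553]
orientation: [0.003, 0.816, 0.578, 0.021]
wrist_force: [0.6, 0.1, -4.0]
finger_gap: 0.0253
clock: 14.07
tcp_pos: [0.5126, 0.3005, 0.3262]
orientation: [0.004, 0.816, 0.577, 0.028]
wrist_force: [0.8, 1.3, -2.2]
finger_gap: 0.0252
[0.51259793 0.30046396 0.32623019] (array([-15.543,   5.23 ,   0.708]), 'turn', np.float64(-0.001), 'or', np.float64(3.14))
```

```bash
python3 -m crank '{"travel":[[-0.5,0.17,-0.1],[-1.36,0.46,-0.1],[-2.22,0.75,-0.1],[-3.08,1.04,-0.1],[-3.94,1.33,-0.1]],"turn":[0,0,0,0,0]}';python3 -m crank '{"travel":[[-0.86,0.29,0],[-1.72,0.58,0],[-2.58,0.87,0],[-3.44,1.16,0],[-4.3,1.45,0]],"turn":[0,0,0,0,0]}';python3 -m crank '{"travel":[[-0.86,0.29,0],[-1.72,0.58,0],[-2.58,0.87,0],[-3.44,1.16,0],[-4.3,1.45,0]],"turn":[0,0,0,0,0]}';python3 -m crank '{"travel":[[-0.86,0.29,0],[-1.72,0.58,0],[-2.5,0.84,0],[-3.0,1.0,0],[-3.0,1.0,0]],"turn":[0,0,0,0,0]}';python3 -c "
from h import *
c=read_camera('wrist');np.savez('w8.npz',**c);cv2.imwrite('pics/w8.png',c['image'][:,:,::-1])
p,R=pose();K=np.array([.504,-.355,.27]);print(p,go(K+.019*R[:,2],np.radians(-19.4)),get_state()['joint_pos'].round(2),R[:,2],get_state()['clock'])"
```

```text
clock: 14.48
tcp_pos: [0.5077, 0.132, 0.3182]
orientation: [0.003, 0.816, 0.578, 0.022]
wrist_force: [1.1, -0.9, -3.5]
finger_gap: 0.025
clock: 14.9
tcp_pos: [0.5052, -0.0498, 0.3145]
orientation: [0.003, 0.816, 0.578, 0.022]
wrist_force: [0.6, -0.1, -3.9]
finger_gap: 0.0252
clock: 15.32
tcp_pos: [0.5028, -0.2313, 0.3104]
orientation: [0.003, 0.816, 0.577, 0.022]
wrist_force: [0.7, 0.3, -3.4]
finger_gap: 0.0251
clock: 15.73
tcp_pos: [0.5003, -0.3609, 0.306]
orientation: [0.003, 0.817, 0.576, 0.021]
wrist_force: [-0.3, 0.4, -4.6]
finger_gap: 0.025
[ 0.50052389 -0.35835152  0.30633983] (array([0.078, 0.028, 1.388]), 'turn', np.float64(-0.004), 'or', np.float64(3.137)) [-0.77  0.38  0.32  1.5   0.04  1.14] [ 0.03766632  0.02182342 -0.99905204] 15.7833
```

View pics/w8.png

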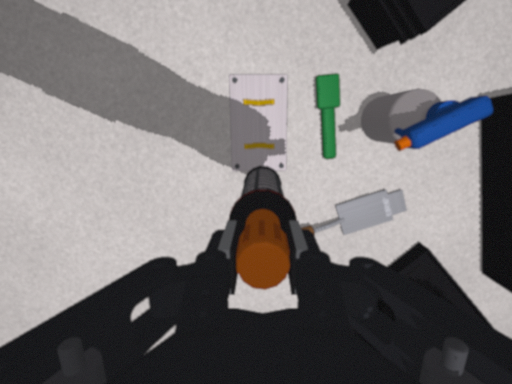

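The plate is square to the tool: its corners are near (229,74), (286,74) and (287,170), with the rests at (259,102) and (259,146). The cartridge hangs in line.

```bash
python3 - <<'E'
from h import *
c=np.load("w8.npz")
b=[x for x in blobs(c["image"],(20,120,60),(34,255,255)) if x[1][0]<290];print(b)
Q=[onz(c,x[1],.03)[:2] for x in b[:2]];print(Q,np.mean(Q,0),np.degrees(np.arctan2(*(Q[0]-Q[1])[::-1])))
P=np.array([onz(c,p,.006)[:2] for p in((230,74),(286,74),(287.5,170),(231,171))]);print(P.round(4).tolist(),P.mean(0))
ctr=np.array([*np.mean(Q,0)*.6+P.mean(0)*.4,0]); print(ctr)
p,R=pose();a=np.array([.332,.943,0])
for ph,s,z in((90,-57,.185),(90,-57,.168),(75,-15,.168),(60,23.5,.156),(45,52,.135),(30,75,.110),(15,90,.079),(0,97,.046)):
    K=ctr+a*s/1e3+[0,0,z]; print(ph,go(K+.019*R[:,2]))
E
```

```text
[(133, array([258., 102.]), array([244, 100,  30,   5], dtype=int32)), (134, array([258.9, 145.4]), array([245, 143,  29,   6], dtype=int32))]
[array([ 0.53242454, -0.27437484]), array([ 0.51202338, -0.33445956])] [ 0.52222396 -0.3044172 ] 71.24560054255349
[[0.5072, -0.22], [0.5877, -0.2486], [0.5424, -0.3902], [0.4544, -0.3599]] [ 0.52293981 -0.30468299]
[ 0.5225103  -0.30452352  0.        ]
90 [-0.073 -0.014  3.509]
90 [-0.087 -0.026  3.933]
75 [ 0.962 -0.031  3.968]
60 [ 1.914 -0.044  4.299]
45 [ 2.608 -0.062  4.848]
30 [ 3.162 -0.082  5.491]
15 [ 3.511 -0.105  6.278]
0 [ 3.658 -0.129  7.108]
```

```bash
python3 -m crank '{"travel":[[-0.1,0,0.5],[-0.2,0,1.3],[-0.2,0,2.1],[-0.2,0,2.8],[-0.2,0,3.3]],"turn":[0,0,0,0,0]}';python3 -m crank '{"travel":[[0,0,0.3],[0,0,0.5],[0,0,0.5]],"turn":[0,0,0]}';python3 -c "
from h import *
d=read_camera('side');cv2.imwrite('pics/s9.png',cv2.resize(d['image'][200:320,180:340,::-1],(640,480),interpolation=cv2.INTER_CUBIC));p,R=pose()
print(get_state()['clock']);ctr=np.array([.5225,-.3045,0]);K=p-.019*R[:,2]-ctr;print('s',K@[.332,.943,0],'lat',K@[.943,-.332,0],K[2],R[:,2])"
```

```text
clock: 16.2
tcp_pos: [0.5027, -0.3584, 0.1727]
orientation: [0.001, 0.816, 0.578, 0.022]
wrist_force: [-0.1, -0.7, -4.5]
finger_gap: 0.0255
clock: 16.45
tcp_pos: [0.5038, -0.3584, 0.1538]
orientation: [0.001, 0.816, 0.578, 0.022]
wrist_force: [-0.9, 0.3, -3.7]
finger_gap: 0.025
16.5
s -0.058147492087163646 lat 0.000492879642016861 0.17434081056966078 [ 0.03805539  0.02238354 -0.99902491]
```

View pics/s9.png

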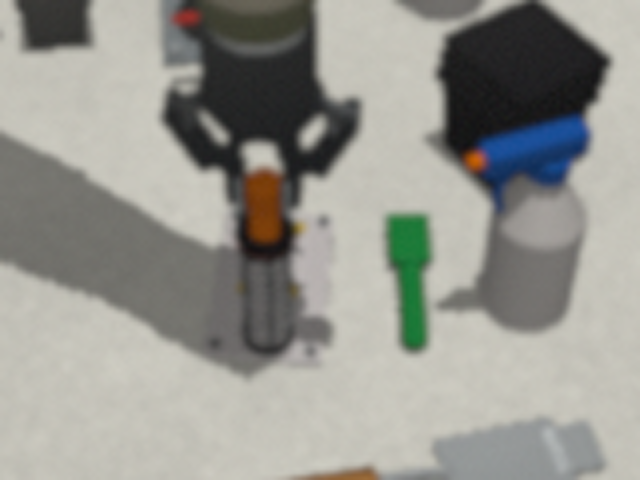

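The cartridge hangs upright just outside the foot-end rest. Now I'll tilt it over that rest.

```bash
python3 -m crank '{"travel":[[0,0,0.06],[0,0,0.12],[0.2,0,0.13],[0.4,0,0.14],[0.6,0,0.15]],"turn":[0,0,0,0,0]}';python3 -m crank '{"travel":[[0.15,0,0.01],[0.3,0,0.03],[0.47,0,0.04],[0.47,0,0.04]],"turn":[0,0,0,0]}'
```

```text
clock: 16.92
tcp_pos: [0.5133, -0.3375, 0.1515]
orientation: [0.004, 0.816, 0.577, 0.022]
wrist_force: [-0.7, -2.1, -1.6]
finger_gap: 0.0256
clock: 17.25
tcp_pos: [0.5196, -0.3182, 0.1498]
orientation: [0.003, 0.816, 0.578, 0.022]
wrist_force: [-1.4, -1.1, -1.9]
finger_gap: 0.025
```

```bash
python3 -m crank '{"travel":[[0.2,0,0.05],[0.4,0,0.11],[0.6,0,0.19],[0.8,0,0.27],[0.95,0,0.34]],"turn":[0,0,0,0,0]}';python3 -m crank '{"travel":[[0.18,0,0.12],[0.36,0,0.25],[0.54,0,0.39],[0.7,0,0.54],[0.7,0,0.54]],"turn":[0,0,0,0,0]}';python3 -c "
from h import *
d=read_camera('side');e=read_camera('scene');cv2.imwrite('pics/s10.png',np.hstack([cv2.resize(d['image'][200:320,180:340,::-1],(400,300),interpolation=cv2.INTER_CUBIC),cv2.resize(e['image'][130:250,120:280,::-1],(400,300),interpolation=cv2.INTER_CUBIC)]))"
```

```text
clock: 17.67
tcp_pos: [0.5325, -0.2823, 0.1369]
orientation: [0.002, 0.816, 0.578, 0.022]
wrist_force: [-1.5, -1.3, -2.5]
finger_gap: 0.0251
clock: 18.08
tcp_pos: [0.542, -0.2547, 0.115]
orientation: [0.001, 0.816, 0.578, 0.022]
wrist_force: [-1.4, -1.0, -3.0]
finger_gap: 0.0249
```

View pics/s10.png

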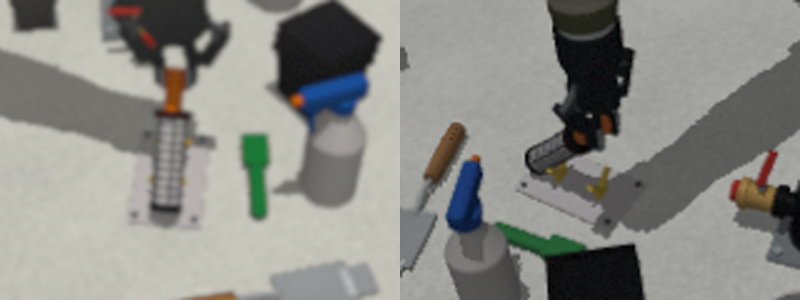

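The cartridge leans at about 45° on the foot-end rest, held by the knob. I've used all 12 picture views, so I'm continuing on force and numbers.

```bash
python3 -m crank '{"travel":[[0.15,0,0.15],[0.3,0,0.32],[0.43,0,0.48],[0.55,0,0.64],[0.64,0,0.82]],"turn":[0,0,0,0,0]}';python3 -m crank '{"travel":[[0.1,0,0.2],[0.19,0,0.4],[0.26,0,0.61],[0.32,0,0.8],[0.36,0,1.0]],"turn":[0,0,0,0,0]}';python3 -m crank '{"travel":[[0.02,0,0.1],[0.03,0,0.2],[0.03,0,0.2]],"turn":[0,0,0]}'
```

```text
clock: 18.6
tcp_pos: [0.5527, -0.231, 0.0844]
orientation: [0.003, 0.816, 0.578, 0.023]
wrist_force: [-0.9, 1.3, 0.7]
finger_gap: 0.0251
clock: 19.02
tcp_pos: [0.5589, -0.2167, 0.0445]
orientation: [0.003, 0.816, 0.578, 0.022]
wrist_force: [-0.4, 3.8, 1.0]
finger_gap: 0.0251
clock: 19.27
tcp_pos: [0.559, -0.2157, 0.0364]
orientation: [0.002, 0.816, 0.578, 0.022]
wrist_force: [0.3, 2.1, 1.6]
finger_gap: 0.0248
```

```bash
python3 -m crank '{"travel":[[0.01,-0.05,0.06],[0.02,-0.1,0.12],[0.02,-0.1,0.12]],"turn":[0,0,0]}';python3 -m crank '{"travel":[[0,0,0.06],[0,0,0.06]],"turn":[0,0]}';python3 -m crank '{"travel":[[0,0,0.05],[0,0,0.05]],"turn":[0,0]}'
```

```text
clock: 19.52
tcp_pos: [0.5563, -0.2144, 0.0326]
orientation: [0.003, 0.816, 0.578, 0.022]
wrist_force: [1.3, 0.4, 1.2]
finger_gap: 0.0248
clock: 19.68
tcp_pos: [0.5562, -0.2141, 0.03]
orientation: [0.003, 0.816, 0.578, 0.022]
wrist_force: [1.1, 1.7, 0.9]
finger_gap: 0.0251
clock: 19.85
tcp_pos: [0.5561, -0.2139, 0.0279]
orientation: [0.003, 0.816, 0.578, 0.022]
wrist_force: [0.7, 0.1, 0.1]
finger_gap: 0.0251
```

```bash
python3 -m crank '{"travel":[[0,0,0.03],[0,0,0.03]],"turn":[0,0]}';python3 -m crank '{"travel":[[0,0,0.03],[0,0,0.03]],"turn":[0,0]}'
```

```text
clock: 20.02
tcp_pos: [0.5561, -0.2138, 0.0267]
orientation: [0.003, 0.816, 0.578, 0.022]
wrist_force: [1.0, 1.7, -0.1]
finger_gap: 0.0246
clock: 20.18
tcp_pos: [0.5562, -0.2137, 0.0255]
orientation: [0.003, 0.816, 0.578, 0.022]
wrist_force: [1.0, 1.4, 0.9]
finger_gap: 0.0248
```

```bash
python3 -m crank '{"travel":[[0,0,0.04],[0,0,0.04]],"turn":[0,0]}';python3 -m crank '{"travel":[[0,0,0.04],[0,0,0.04]],"turn":[0,0]}';python3 -m crank '{"travel":[[0,0,0.04],[0,0,0.04]],"turn":[0,0]}'; python3 -c "
from h import *
print(get_state()['ft_torque'])
for n in('side','scene'):
  c=read_camera(n);print(n,[b for b in blobs(c['image'],(4,150,70),(15,255,255)) if b[0]>5],proj(c,[.5225+.0322,-.3045+.0915,.046]))"
```

```text
clock: 20.35
tcp_pos: [0.5563, -0.2136, 0.0238]
orientation: [0.003, 0.816, 0.578, 0.022]
wrist_force: [1.4, 2.1, 0.1]
finger_gap: 0.0249
clock: 20.52
tcp_pos: [0.5561, -0.2136, 0.0224]
orientation: [0.003, 0.816, 0.578, 0.022]
wrist_force: [-1.1, 3.0, 1.9]
finger_gap: 0.0248
clock: 20.68
tcp_pos: [0.5563, -0.2136, 0.021]
orientation: [0.003, 0.816, 0.578, 0.022]
wrist_force: [-1.4, 3.7, 4.3]
finger_gap: 0.0249
[ 0.35501833  0.29934861 -0.08791076]
side [(13, array([235.2, 214.4]), array([233, 213,   6,   5], dtype=int32)), (55, array([250.2, 242.1]), array([247, 238,   7,   9], dtype=int32)), (19, array([297.9, 239.8]), array([296, 238,   5,   5], dtype=int32)), (134, array([256.3, 323.3]), array([240, 318,  33,  11], dtype=int32))] [250.27600753 239.12402247]
scene [] [215.53093779 205.92135465]
```

```bash
python3 -m crank '{"travel":[[0,0,0],[0,0,0],[0,0,0]],"turn":[0,0,0]}' 60;python3 -m crank '{"travel":[[0,0,-0.3],[0,0,-1.0],[0,0,-1.8],[0,0,-2.6],[0,0,-2.6]],"turn":[0,0,0,0,0]}' 75; python3 -c "
from h import *
p,R=pose();print(go(np.array([.5225,-.3045,.046])+.019*R[:,2],np.radians(-18.8)),p)
c=read_camera('wrist');np.savez('w11.npz',**c);cv2.imwrite('pics/w11.png',c['image'][:,:,::-1])
print([b for b in blobs(c['image'],(4,150,70),(15,255,255)) if b[0]>30])
ctr=np.array([.5225,-.3045,.046]);a=np.array([.332,.943,0])
print('pred knob mid/top/foot',proj(c,ctr+a*.097),proj(c,ctr+a*.112),proj(c,ctr-a*.06))
c=read_camera('side');b=[b for b in blobs(c['image'],(4,150,70),(15,255,255)) if b[0]>15];print(b,proj(c,ctr+a*.09))"
```

```text
clock: 21.03
tcp_pos: [0.5564, -0.2141, 0.0206]
orientation: [0.003, 0.816, 0.577, 0.022]
wrist_force: [0.6, -0.5, -0.4]
finger_gap: 0.0592
clock: 21.45
tcp_pos: [0.5557, -0.2182, 0.1314]
orientation: [0.008, 0.816, 0.577, 0.024]
wrist_force: [2.1, 0.5, 0.5]
finger_gap: 0.075
(array([-2.375, -0.15 ,  2.534]), 'turn', np.float64(-0.012), 'or', np.float64(3.13)) [ 0.55571763 -0.21822316  0.13141031]
[(86, array([179.1,  51. ]), array([161,  48,  38,  11], dtype=int32)), (1594, array([255.7, 216.6]), array([241, 187,  30,  63], dtype=int32))]
pred knob mid/top/foot [255.87224031 190.41555782] [255.7375112  173.39528534] [257.10678672 341.97254532]
[(54, array([250.1, 242.1]), array([247, 238,   7,   9], dtype=int32)), (19, array([297.9, 239.8]), array([296, 238,   5,   5], dtype=int32)), (136, array([255.4, 323.4]), array([240, 318,  34,  11], dtype=int32))] [250.07512192 240.65425189]
```

```bash
python3 - <<'E'
from h import *
ctr=np.array([.5225,-.3045,0]);a=np.array([.332,.943,0]);l=np.array([.943,-.332,0])
c=np.load("w11.npz")
for r,z in((187,.059),(187,.046),(250,.057)):
    X=onz(c,(256,r),z)-ctr; print(r,z,"s",X@a,"lat",X@l)
s=read_camera("side")
for d in(0,-.006,-.012): print(d,proj(s,ctr+a*(.112+d)+[0,0,.05]),proj(s,ctr+a*(.06+d)+[0,0,.05]))
sc=read_camera("scene");print([b for b in blobs(sc["image"],(4,120,50),(16,255,255),4)])
for d in(0,-.012): print(d,proj(sc,ctr+a*(.086+d)+[0,0,.05]))
# row profile of wrist image along the axis
img=c["image"].astype(int);print([(r,img[r,250:262].mean((0,1)).round().tolist()) for r in range(180,330,6)])
E
```

```text
187 0.059 s 0.1029904906311488 lat -7.044578728326658e-05
187 0.046 s 0.09999125435377024 lat 0.00013405406755934393
250 0.057 s 0.04609686149730294 lat -0.00047218636246219685
0 [250.72827322 235.04385864] [249.19416469 246.47057487]
-0.006 [250.55622231 236.32557354] [249.01071233 247.83673403]
-0.012 [250.38290569 237.61666547] [248.82587944 249.21311423]
[(4, array([97.5, 80. ]), array([96, 79,  4,  3], dtype=int32)), (4, array([103.8,  87.5]), array([103,  86,   3,   4], dtype=int32)), (139, array([137.7, 190.1]), array([130, 179,  15,  24], dtype=int32)), (6, array([150. , 192.8]), array([149, 192,   3,   3], dtype=int32)), (134, array([209.4, 203.2]), array([201, 197,  18,  13], dtype=int32)), (10, array([254.8, 205.3]), array([254, 202,   3,   8], dtype=int32))]
0 [212.43679167 203.81220109]
-0.012 [209.20352129 202.45924674]
[(180, 113.0), (186, 71.0), (192, 62.0), (198, 60.0), (204, 60.0), (210, 61.0), (216, 60.0), (222, 63.0), (228, 63.0), (234, 73.0), (240, 100.0), (246, 98.0), (252, 17.0), (258, 35.0), (264, 69.0), (270, 103.0), (276, 145.0), (282, 97.0), (288, 146.0), (294, 134.0), (300, 143.0), (306, 146.0), (312, 62.0), (318, 24.0), (324, 25.0)]
```

All three views agree: the cartridge lies level in the rests but about 11 mm short towards the foot end. I'll take it by the barrel, lift it, shift it 11 mm and lay it down.

```bash
python3 -m crank '{"travel":[[-0.6,-0.05,0],[-1.4,-0.1,0],[-2.2,-0.15,0],[-2.62,-0.15,0],[-2.62,-0.15,0]],"turn":[0,-0.01,-0.01,-0.01,-0.01]}' 75; python3 -c "
from h import *
p,R=pose();print(p,go(np.array([.5192,-.3139,.044])+.019*R[:,2],np.radians(-18.8)))"
```

```text
clock: 22.07
tcp_pos: [0.5099, -0.3153, 0.1189]
orientation: [0.002, 0.814, 0.58, 0.021]
wrist_force: [-0.0, -0.2, 0.1]
finger_gap: 0.0749
[ 0.50986877 -0.31534497  0.11885636] (array([0.049, 0.157, 2.354]), 'turn', np.float64(-0.006), 'or', np.float64(3.136))
```

```bash
python3 -m crank '{"travel":[[0.05,0.15,0.4],[0.05,0.15,0.8],[0.05,0.15,0.8]],"turn":[0,0,0]}'; python3 -c "
from h import *
p,R=pose();print(p,go(np.array([.5192,-.3139,.044])+.019*R[:,2]))"
```

```text
clock: 22.32
tcp_pos: [0.5174, -0.3096, 0.0849]
orientation: [-0.001, 0.813, 0.582, 0.021]
wrist_force: [-0.3, 0.3, -0.2]
finger_gap: 0.0752
[ 0.51742992 -0.30957381  0.08486183] [-0.125  0.053  1.494]
```

```bash
python3 -m crank '{"travel":[[-0.08,0.03,0.4],[-0.08,0.03,0.8],[-0.08,0.03,1.2],[-0.08,0.03,1.46],[-0.08,0.03,1.46]],"turn":[0,0,0,0,0]}'; python3 -c "
from h import *
p,R=pose();print(p,go(np.array([.5192,-.3139,.044])+.019*R[:,2]))";python3 -m crank '{"travel":[[0,0,0],[0,0,0],[0,0,0],[0,0,0]],"turn":[0,0,0,0]}' 25 30
```

```text
clock: 22.73
tcp_pos: [0.5203, -0.3121, 0.0282]
orientation: [0.0, 0.813, 0.582, 0.021]
wrist_force: [0.1, 0.1, -0.9]
finger_gap: 0.0757
[ 0.52026335 -0.31210663  0.02822406] [-0.037 -0.001  0.079]
clock: 23.07
tcp_pos: [0.5201, -0.3137, 0.0321]
orientation: [0.002, 0.813, 0.581, 0.021]
wrist_force: [-8.4, 1.2, 7.2]
finger_gap: 0.0345
```

```bash
python3 -m crank '{"travel":[[0,0,0],[0,0,-0.15],[0,0,-0.4],[0,0,-0.7],[0,0,-0.7]],"turn":[0,0,0,0,0]}' 25 45;python3 -m crank '{"travel":[[0.14,0,0],[0.29,0,0],[0.29,0,0]],"turn":[0,0,0]}';python3 -c "
from h import *
s=get_state();print(s['ft_torque'],s['wrist_force'])
sc=read_camera('scene');sd=read_camera('side')
ctr=np.array([.5225,-.3045,0]);a=np.array([.332,.943,0])
A=[b for b in blobs(sc['image'],(4,120,50),(16,255,255),30)];B=[b for b in blobs(sd['image'],(4,150,70),(15,255,255),30)];print(A,B)
b=[b for b in B if 200<b[1][1]<260][0]
q=[x for x in A if 190<x[1][0]<235]
if q:
  X=tri((sc,q[0][1]),(sd,b[1]))-ctr;print('knob+neck centroid s',X@a,'z',X[2])"
```

```text
clock: 23.48
tcp_pos: [0.5225, -0.3163, 0.0622]
orientation: [0.005, 0.813, 0.582, 0.023]
wrist_force: [1.5, -0.4, -3.5]
finger_gap: 0.0347
clock: 23.73
tcp_pos: [0.5245, -0.3021, 0.0588]
orientation: [0.002, 0.813, 0.582, 0.022]
wrist_force: [0.9, 0.3, -4.4]
finger_gap: 0.0347
[ 0.00598883  0.13971863 -0.053503  ] [ 0.92977536  0.28561497 -4.42344867]
[(138, array([137.7, 190.2]), array([130, 179,  15,  24], dtype=int32)), (134, array([212.4, 199.2]), array([203, 194,  19,  12], dtype=int32))] [(139, array([256. , 323.5]), array([240, 319,  33,  10], dtype=int32))]Traceback (most recent call last):
  File "<string>", line 7, in <module>
    b=[b for b in B if 200<b[1][1]<260][0]
      ~~~~~~~~~~~~~~~~~~~~~~~~~~~~~~~~~^^^
IndexError: list index out of range
```

```bash
python3 -m crank '{"travel":[[0,0,0.2],[0,0,0.4],[0,0,0.55],[0,0,0.62],[0,0,0.62]],"turn":[0,0,0,0,0]}';python3 -m crank '{"travel":[[0,0,0.04],[0,0,0.04]],"turn":[0,0]}'
```

```text
clock: 24.25
tcp_pos: [0.5246, -0.3028, 0.0333]
orientation: [0.002, 0.813, 0.582, 0.022]
wrist_force: [0.3, -0.0, -4.7]
finger_gap: 0.0344
clock: 24.42
tcp_pos: [0.525, -0.303, 0.0334]
orientation: [0.002, 0.813, 0.582, 0.022]
wrist_force: [-3.0, 1.6, 0.8]
finger_gap: 0.0346
```

```bash
python3 -m crank '{"travel":[[0,0,0.03],[0,0,0.03]],"turn":[0,0]}'
```

```text
clock: 24.58
tcp_pos: [0.525, -0.303, 0.0332]
orientation: [0.003, 0.813, 0.582, 0.022]
wrist_force: [-6.2, 3.8, 7.9]
finger_gap: 0.0346
```

```bash
python3 -m crank '{"travel":[[0,0,-0.03],[0,0,-0.03]],"turn":[0,0]}';python3 -m crank '{"travel":[[0,0,0],[0,0,0],[0,0,0],[0,0,0]],"turn":[0,0,0,0]}' 75;python3 -m crank '{"travel":[[0,0,-0.4],[0,0,-1.2],[0,0,-2.0],[0,0,-2.8],[0,0,-3.6]],"turn":[0,0,0,0,0]}';python3 -m crank '{"travel":[[-0.8,0,-0.5],[-1.6,0,-1.0],[-2.4,0,-1.5],[-2.4,0,-1.5]],"turn":[0,0,0,0]}';python3 - <<'E'
from h import *
w=read_camera("wrist");sc=read_camera("scene");sd=read_camera("side");np.savez("end.npz",w=w["image"],sc=sc["image"],sd=sd["image"])
ctr=np.array([.5225,-.3045,0]);a=np.array([.332,.943,0]);l=np.array([.943,-.332,0])
A=blobs(sc["image"],(4,120,50),(16,255,255),30);B=blobs(sd["image"],(4,150,70),(15,255,255),15)
W=blobs(w["image"],(4,150,70),(15,255,255),30);print(A,B,W)
q=[x for x in A if 190<x[1][0]<235];b=[x for x in B if 225<x[1][1]<260 and x[1][0]<260]
if q and b: X=tri((sc,q[0][1]),(sd,b[0][1]))-ctr;print("tri s",X@a,"lat",X@l,"z",X[2],"expect s .088 z .05")
print("wrist pred",proj(w,ctr+a*.088+[0,0,.052]),proj(w,ctr+a*.112+[0,0,.05]))
# saucer movement: compare side/scene before vs now
a0=np.load("scene0.npz")["image"];b0=np.load("side0.npz")["image"]
d=lambda x,y,r:np.abs(x[r].astype(int)-y[r]).mean()
print("saucer diff",d(sc["image"],a0,np.s_[195:252,350:415]),d(sd["image"],b0,np.s_[150:178,190:235]))
# collar blue
for n,c,z0 in(("scene",sc,a0),("side",sd,b0)):
  f=lambda im:[(x[0],x[1].tolist(),x[2].tolist()) for x in blobs(im,(105,100,40),(125,255,255),8) if np.hypot(*(x[1]-proj(c,[.556,.018,.142])))<15]
  print(n,f(z0),f(c["image"]),"pred home/held",proj(c,[.556,.018,.148]),proj(c,[.556,.018,.1555]))
print(get_state()["clock"],get_state()["wrist_force"])
E
```

```text
clock: 24.75
tcp_pos: [0.5252, -0.3031, 0.0335]
orientation: [0.003, 0.813, 0.582, 0.022]
wrist_force: [-5.2, 2.1, 4.6]
finger_gap: 0.0345
clock: 25.08
tcp_pos: [0.5263, -0.3038, 0.0332]
orientation: [0.004, 0.813, 0.582, 0.022]
wrist_force: [0.1, -0.8, 0.2]
finger_gap: 0.0745
clock: 25.5
tcp_pos: [0.52, -0.3064, 0.1783]
orientation: [0.003, 0.813, 0.582, 0.022]
wrist_force: [0.6, -1.4, -0.0]
finger_gap: 0.0752
clock: 25.83
tcp_pos: [0.4864, -0.4051, 0.2379]
orientation: [0.008, 0.814, 0.58, 0.022]
wrist_force: [0.9, -0.2, 0.2]
finger_gap: 0.075
[(140, array([137.7, 190.2]), array([130, 179,  15,  24], dtype=int32)), (129, array([212.6, 204.6]), array([204, 199,  18,  12], dtype=int32))] [(50, array([250.5, 239.4]), array([248, 235,   6,  10], dtype=int32)), (19, array([297.9, 239.8]), array([296, 238,   5,   5], dtype=int32)), (137, array([256.1, 323.2]), array([240, 319,  33,  10], dtype=int32))] [(373, array([257.4,   9.4]), array([247,   0,  21,  21], dtype=int32)), (340, array([455. ,  87.6]), array([443,  78,  25,  20], dtype=int32)), (530, array([288.2, 229.3]), array([256, 215,  65,  29], dtype=int32))]
tri s 0.08927936634724418 lat 0.002359313849848897 z 0.05168563055175047 expect s .088 z .05
wrist pred [257.57216385  -5.28449902] [257.52610778 -29.83843582]
saucer diff 4.588663967611336 15.85026455026455
scene [(43, [285.3, 198.0], [283, 190, 6, 14]), (69, [297.1, 199.6], [292, 190, 11, 15])] [(159, [292.2, 193.8], [283, 183, 21, 21])] pred home/held [291.70188993 191.71404979] [291.86457466 189.88386217]
side [] [] pred home/held [235.39760634 173.63316832] [235.37496821 171.90894295]
25.9833 [ 0.03421464  0.89808271 -0.23479848]
```

```bash
python3 - <<'E'
from h import *
e=np.load("end.npz");sc=read_camera("scene");sd=read_camera("side");a0=np.load("scene0.npz")["image"];b0=np.load("side0.npz")["image"]
def dark(im,r):
    m=(im[r].max(2)<60).astype(np.uint8);n,l,s,c=cv2.connectedComponentsWithStats(m);i=1+s[1:,4].argmax();return s[i].tolist(),c[i].round(1).tolist()
for n,i0,i1,r in(("scene",a0,sc["image"],np.s_[190:256,345:420]),("side",b0,sd["image"],np.s_[145:182,185:240])):print(n,dark(i0,r),dark(i1,r))
for h in(0,.0075,.0105):
    P=np.array([proj(sc,[.556+.029*np.cos(t),.018+.029*np.sin(t),z+h]) for t in np.linspace(0,6.28,40) for z in(.122,.148)]);print("collar bbox pred",h,P.min(0).round(1),P.max(0).round(1))
m=cv2.inRange(cv2.cvtColor(sc["image"],cv2.COLOR_RGB2HSV),(100,80,30),(128,255,255))[175:220,275:310];ys,xs=np.nonzero(m);print("seen",xs.min()+275,ys.min()+175,xs.max()+275,ys.max()+175)
P=np.array([proj(sd,[.556+.029*np.cos(t),.018+.029*np.sin(t),z+.0075]) for t in np.linspace(0,6.28,40) for z in(.122,.148)]);print("side pred held",P.min(0),P.max(0))
m=cv2.inRange(cv2.cvtColor(sd["image"],cv2.COLOR_RGB2HSV),(100,60,30),(130,255,255))[155:200,215:255];ys,xs=np.nonzero(m)
if len(xs):print("side seen",xs.min()+215,ys.min()+155,xs.max()+215,ys.max()+155)
E
```

```text
scene ([10, 9, 55, 51, 1906], [37.8, 34.4]) ([10, 10, 55, 50, 1900], [37.9, 34.4])Traceback (most recent call last):
  File "<stdin>", line 5, in <module>
  File "<stdin>", line 4, in dark
ValueError: attempt to get argmax of an empty sequence
```

```bash
python3 - <<'E'
from h import *
sc=read_camera("scene");a0=np.load("scene0.npz")["image"]
for h in(0,.0075,.0105):
    P=np.array([proj(sc,[.556+.029*np.cos(t),.018+.029*np.sin(t),z+h]) for t in np.linspace(0,6.28,40) for z in(.122,.148)]);print("pred",h,P.min(0).round(1),P.max(0).round(1))
for im in(a0,sc["image"]):
    m=cv2.inRange(cv2.cvtColor(im,cv2.COLOR_RGB2HSV),(100,80,30),(128,255,255))[175:220,275:310];ys,xs=np.nonzero(m);print("seen",xs.min()+275,ys.min()+175,xs.max()+275,ys.max()+175)
print(get_state()["clock"],hand_in())
E
```

```text
pred 0 [281.2 184.5] [301.9 205.4]
pred 0.0075 [281.3 182.7] [302.1 203.6]
pred 0.0105 [281.3 182. ] [302.2 202.9]
seen 283 186 303 204
seen 283 183 303 203
the job is handed in; nothing more can be done
26.1333 None
```

I handed the job in at about 26 s. The cartridge is lying in both V-rests and the collar is held open, but I reached that with one detour from the wording.

**What I did**
- **Collar:** I lifted it about 12 mm, turned it 1.03 rad anticlockwise and lowered it until it seated in its notch.
- **Cartridge to saucer:** I drew it straight up by the knob, stood it upright in the saucer and let go. Pictures confirmed it stood on its own.
- **Onto the stand:** The moves can't tilt the tool, so I couldn't grasp the barrel of the standing cartridge from above. I picked it up by the knob and leaned it over the foot-end rest until it lay in both rests, with contact forces of only a few newtons.
- **Barrel grasp:** I then let go, took it afresh by the barrel, lifted it about 28 mm, moved it 11 mm to the middle and laid it down gently.

**Last checks**
- **Cartridge:** From the cameras it is centred within about 1–2 mm along the stand and 2 mm sideways, and lies at the right height.
- **Saucer:** In the scene view it has not moved. My side-view comparison of it failed: one gave an unexplained difference and the other found no saucer region.
- **Collar:** It appears 1–3 pixels higher than at home. That fits held open, but the picture can't tell latched from merely resting on the ring. The better evidence is the force: it went from a 12 N spring pull to a firm stop on lowering, at 1.03 rad.
- **Robot:** The gripper is clear and touching nothing.

**Possible problems**
- **Joint range:** While testing whether reaching out would tilt the tool, joint 3 read 1.264 rad against its stated limit of 1.26. I can't tell whether that counts as out of range.
- **Tool tilt:** The same test left the tool tilted about 2.5° for the rest of the job.
- **Final view:** I had used all 12 pictures, so the final state is confirmed only by measurement, not by eye.

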